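Wedge the soap case's door shut

ROBOT

A 6-joint arm with a two-finger parallel gripper is mounted at the origin on a cart in front of the work surface, level with it; the furniture and walls round the work are solid. World frame = base frame: x ahead of the robot, y to its left, z up, the work surface at z = 0. Lengths are in m, angles in rad, forces in N, time in s.
With the tool pointing down it reaches from about 0.425 to 0.95 m from the base axis. Payload 3.5 kg.
Tool frame: the origin (TCP) lies between the finger pads; the fingertips stand 17 mm ahead of it and the grasp point (between the pads) lies 2 mm behind it; x points along the fingers, z is the direction in which the jaws open and shut, and the axes are right-handed (so a half turn about x gives the same grasp; the last joint's range is limited). The gripper opens to 85 mm and grips with 20 to 120 N. Pads are 22 mm wide; open, the fingers measure 114 mm over their backs; the gripper's body (76 mm by 85 mm) begins 54 mm behind the grasp point. The pads swing forward as they close: fully open they stand 13 mm farther back than shut.
Start: joints at [1.041, 0.286, 1.577, -0, 1.279, -0.15], TCP at [0.25, 0.627, 0.248] pointing down, gripper open.
Joint ranges: [-2.77, 2.77], [-0.9, 2.22], [0.21, 2.48], [-1.53, 4.67], [0.24, 2.81], [-2.84, 2.84]. Speed limits (rad/s): [2.79, 2.79, 3.14, 3.14, 3.14, 3.14].

INTERFACE

Orientations are given as a unit quaternion [x, y, z, w].
In Python, from plant import ctrl gives the robot as it stands.
- The arm moves only by the tool move_arm, never from a script. Its argument "commands" is one flat list of numbers, 4 for each row, row after row: the shift along the tool's x, y, z in units of 25 mm (1.0 is 25 mm), then the turn about the tool's x in units of 5 degrees (1.0 is 5 degrees). A call has 1 to 20 rows; each row shifts and turns the commanded pose from where the row before left it, along the tool's axes as they then stand; what a row does not reach is not made up. A row lasts 1/8 s, in which the tool goes at most 62.5 mm and 10.7 degrees, less where a joint would pass 70% of its speed; a pose out of reach is approached as far as the arm can. A call is refused whole if a number of a shift passes 1 or a number of a turn 1, either way. A call with a gripper value outside its range is refused whole. "jaw" is the finger opening in mm, from 0 to 85.4, set as the call begins (left out, the last holds). The fingers move at their own pace and stop on an object; "force" is the grip in N (left out, the last holds). Time passes only in rows, so rows that do not move let the fingers close. It gives the time, the measured TCP pose, the force and the opening at its end, in the units of the state.
- ctrl.get_state(): the state, without advancing time (a new reading comes with each control period).
- ctrl.read_camera(name): name is "scene" or "top"; returns the picture (400x640x3 uint8, red, green, blue); there is no depth.
- ctrl.get_calibration(name): a dict with "camera_matrix" (3x3 intrinsics, pixels), "camera_from_world" (4x4, takes a point from world to camera coordinates). Camera axes: x right, y down, z forward; pixel columns grow to the right and rows downward; lengths in m; the calibration is good to about 2 mm. A picture is of the moment at which its call begins. get_calibration takes no time and is no camera call.
- ctrl.sign_off(): hands the job in, once; it reports no verdict.
The state is a dict: "time": time; "qpos": joint angles; "dq": joint speeds; "joint_efforts": joint torques, N m; "eef_pos": TCP position; "tcp_rot": TCP orientation; "contact_force": force on the tool from outside, world axes, zero at the start; "wrist_torque": the same for the moment, N m; "opening": opening from 0.0 (shut) to 1.0 (fully open).
Only numpy, scipy, OpenCV 4.12 (cv2) and the standard library are available. Lean on these libraries where they do the work, as an engineer would, in place of code of your own. Each camera call takes 0.05 s, during which the arm holds its last target.

TASK

The catch of the little soap case on the counter is missing. Swing its door fully shut, then slide the wooden wedge, thin end first and lying flat, under the door's lower edge and tap it in until it is jammed tight and holds the door shut by itself. Leave the loose bar of soap, the stamp and the tea glass where they stand.

Things in the scene. Friction and masses are not known exactly. Their poses are not given: they have to be found in the camera images.
- soap_case: Brown wooden counter-top soap case, fixed, 200 mm wide, 115 mm deep, 204 mm high. Origin on the counter below the middle of its closed door's outer face; x points level into the case, square to the shut door, y along the door towards its hinge, z up. It stands on two 12 mm side walls; the space under its floor (25 mm high, y -88 to 88 mm) is open behind the door for 115 mm.
- roof_edge (a point): Middle of the front edge of the case's top, which stands out 50 mm over the door; this point is its underside, 181 mm above the counter. A tool pointing straight down strikes it when it works close to the door, so lean the tool about 30 to 40 degrees, its body away from the door.
- case_door (a joint): Opening of the case's glazed door, rad: 0 = shut on its stop, larger = free edge swung out to the case's -x. Upright hinge axis at x = 1, y = 98 mm of soap_case. Door 194 mm wide (free edge at y = -96 mm when shut), 18 mm thick (from x = 1 mm inwards). It swings easily (0.03 Nm) and stays where left. Loose on its pins, it can be raised up to 6 mm by about 4 N plus 3 N per mm.
- door_corner (a point): Lower outer corner of the door at its free edge. The door reaches from 15 mm to 180 mm above the counter.
- wedge: Loose pale wooden wedge, 130 x 44 mm, 26 mm high at the butt, 4 mm at the tip, about 120 g. Origin mid-underside; x points to the thin tip, z up; butt face at x = -65 mm. It meets the door's edge when its tip is about 65 mm behind the door's outer face; each further 6 mm lifts the door 1 mm. Pushed with 15 to 20 N on the butt it jams well, some 10 to 20 mm past first touch.
- wedge_tip (a point): Middle of the wedge's thin end, on its underside (x = 65 mm of the wedge).
- soap_bar: Bystander: cream bar of soap, 61 x 89 x 42 mm, near the front sill; origin under its centre. Fixed things round the work: the sill of the shop front between robot and counter is 125 mm high; tall posts stand at about (0.17, -0.09) and (0.56, 0.54) m and arm and wrist must pass between them; the dark till box at the left is 180 mm high, its nearest corners at about (0.54, 0.27) and (0.71, 0.13) m.
- tea_glass: Bystander: tea glass, 62 mm wide, 86 mm high, behind the work; origin under its centre.
- soap_stamp: Bystander: wooden soap stamp with a turned knob, 36 x 50 x 74 mm, behind the work; origin under its centre.

How it is judged:
By the outcome, as a careful person would: the job done as asked, in the order asked, and still so for the second after the job is handed in, with the robot touching nothing.
It also fails if it takes over 72 s, if anything falls off the work surface, if the arm or the gripper's body presses on something with over 40 N, if the wrist force passes 120 N, or if a joint passes its speed limit or range.

## Working session

There is one attempt and no reset: what is moved stays moved. The work goes in short steps, Python scripts to look and compute and a tool call to move; the robot and the scene stay as the last step left them, time stands still between calls to the robot, and variables do not carry over. Pictures are saved under pics/ and viewed, and the job is handed in when it is done.

Besides the shell and the picture viewer there is one more tool, called after "Call:" by a JSON object that holds its "method" and its "body". move_arm: Moves the arm, as the interface text tells. Its arguments: {"type":"object","properties":{"commands":{"type":"array"},"jaw":{"type":"number"},"force":{"type":"number"}},"required":["commands"]}

```bash
ls; mkdir -p pics
python3 - <<'E'
from plant import ctrl
import cv2,numpy as np
s=ctrl.get_state()
for k in s: print(k,np.round(s[k],4))
for n in("scene","top"):
    c=ctrl.get_calibration(n); print(n,np.round(c["camera_matrix"],2).tolist(),np.round(c["camera_from_world"],4).tolist())
    im=ctrl.read_camera(n); cv2.imwrite(f"pics/{n}0.png",im[:,:,::-1])
E
```

```text
pics
time 0.0
qpos [ 1.041   0.2872  1.5782  0.      1.2786 -0.15  ]
dq [ 0.002   0.001   0.0007 -0.0004  0.0006  0.0006]
joint_efforts [-9.00000e-04 -4.05962e+01 -2.92631e+01 -1.00000e-04  5.70000e-03
  0.00000e+00]
eef_pos [0.2499 0.6264 0.2469]
tcp_rot [-0.397   0.5862  0.3962  0.5846]
contact_force [0.343  0.5285 0.1033]
wrist_torque [ 0.0454 -0.0076  0.0176]
opening 0.9986
scene [[494.94, 0.0, 317.3], [0.0, 494.94, 196.66], [0.0, 0.0, 1.0]] [[-0.733, -0.68, -0.0134, 0.4], [-0.5893, 0.6449, -0.4866, 0.4379], [0.3396, -0.3488, -0.8735, 0.9909], [0.0, 0.0, 0.0, 1.0]]
top [[396.64, 0.0, 319.35], [0.0, 396.64, 205.43], [0.0, 0.0, 1.0]] [[-0.3582, -0.9335, -0.0173, 0.197], [-0.7285, 0.2911, -0.6201, 0.5193], [0.5839, -0.2095, -0.7844, 0.6869], [0.0, 0.0, 0.0, 1.0]]
```

View pics/scene0.png

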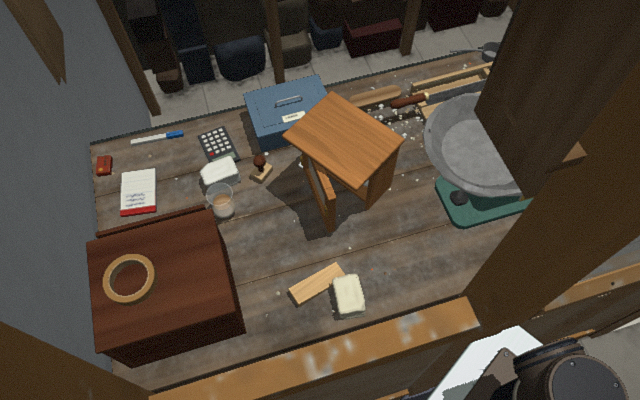

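View pics/top0.png

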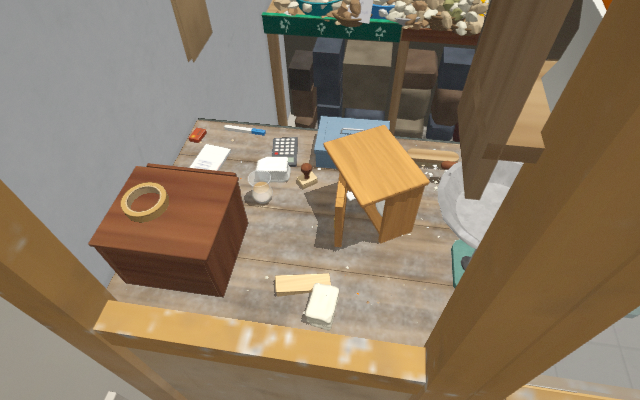

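Both views show the case at around scene (345,150), with its door open towards the viewer. The wedge is at scene (317,284) / top (302,284), touching or close to the soap at scene (349,295). I'll enlarge crops for exact corners.

```bash
cat > h.py <<'E'
import numpy as np,cv2
from plant import ctrl
def cal(n):
    c=ctrl.get_calibration(n); return np.array(c["camera_matrix"]),np.array(c["camera_from_world"])
def ray(n,p):
    K,T=cal(n); d=T[:3,:3].T@np.linalg.solve(K,[p[0],p[1],1]); o=-T[:3,:3].T@T[:3,3]; return o,d
def onz(n,p,z):
    o,d=ray(n,p); return o+d*(z-o[2])/d[2]
def proj(n,X):
    K,T=cal(n); c=T[:3,:3]@np.asarray(X,float)+T[:3,3]; q=K@c; return q[:2]/q[2]
def tri(ps,pt):
    A=[];b=[]
    for n,p in(("scene",ps),("top",pt)):
        o,d=ray(n,p);d=d/np.linalg.norm(d);M=np.eye(3)-np.outer(d,d);A.append(M);b.append(M@o)
    x=np.linalg.lstsq(np.vstack(A),np.hstack(b),rcond=None)[0]
    return x,[np.linalg.norm(A[i]@x-b[i]) for i in range(2)]
def crop(src,dst,x0,y0,w,h,s):
    im=cv2.imread(src)[y0:y0+h,x0:x0+w]; im=cv2.resize(im,None,fx=s,fy=s,interpolation=cv2.INTER_CUBIC)
    for x in range((x0+19)//20*20,x0+w,20):
        cv2.putText(im,str(x),((x-x0)*s,8),0,.3,(0,0,255),1); cv2.line(im,((x-x0)*s,8),((x-x0)*s,14),(0,0,255),1)
    for y in range((y0+19)//20*20,y0+h,20):
        cv2.putText(im,str(y),(0,(y-y0)*s+3),0,.3,(0,0,255),1)
    cv2.imwrite(dst,im)
E
python3 - <<'E'
from h import *
crop('pics/scene0.png','pics/s0a.png',270,85,150,150,4)
crop('pics/scene0.png','pics/s0b.png',275,250,100,75,7)
crop('pics/top0.png','pics/t0a.png',310,115,130,140,4)
crop('pics/top0.png','pics/t0b.png',265,260,90,75,7)
E
```

```text
(no output)
```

View pics/s0a.png

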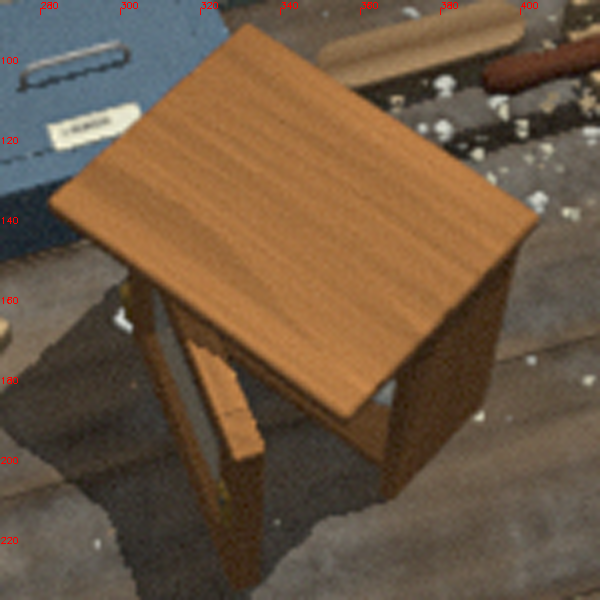

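View pics/s0b.png

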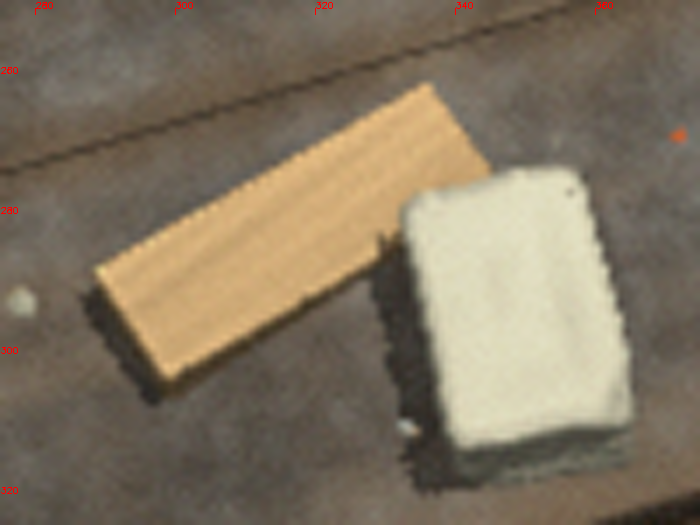

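View pics/t0a.png

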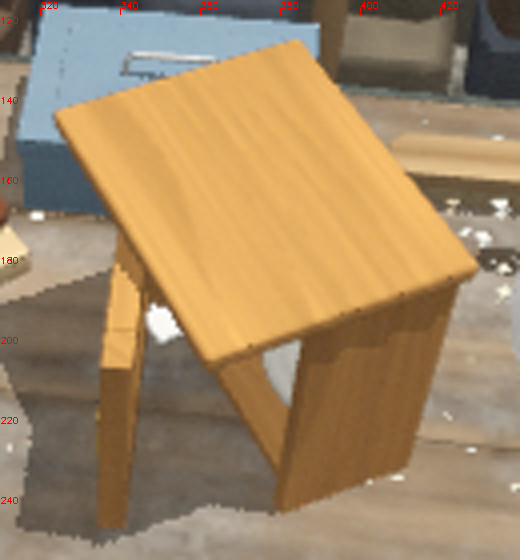

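View pics/t0b.png

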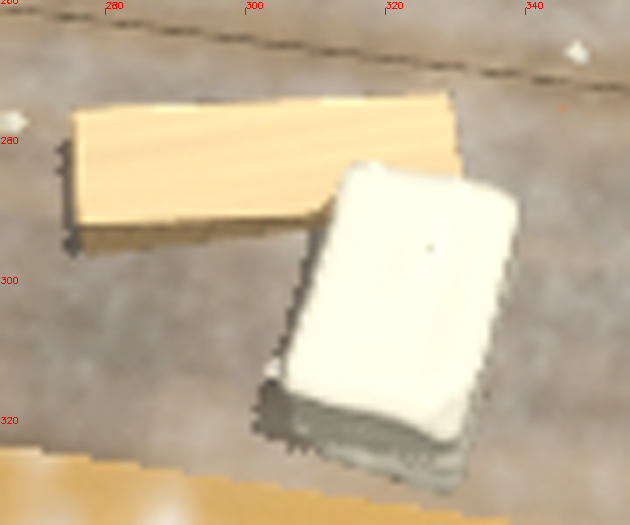

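Run:
```python
from h import *
np.set_printoptions(precision=4,suppress=True)
S=dict(l=(283,135),b=(331,92),r=(403.5,139),f=(356,188.5))
T=dict(l=(323.5,143),b=(384.5,125),r=(428,181.5),f=(361.5,205.5))
for k in S: print(k,onz('scene',S[k],.204),onz('top',T[k],.204),*tri(S[k],T[k]))
print('case foot -y front corner',onz('scene',(365.5,209.5),0),onz('top',(379.5,242.5),0))
print('door bottom',onz('scene',(330,231.5),.015),onz('scene',(335,229.5),.015)); print(onz('top',(334.5,246),.015),onz('top',(341,246.5),.015))
print('wedge')
print('butt far top',onz('scene',(288,288.5),.026),onz('top',(275.5,276),.026))
print('butt near top',onz('scene',(298.5,304.5),.026),onz('top',(276.5,292),.026))
print('tip far',onz('scene',(336,262),.004),onz('top',(328.5,273.5),.004))
print('tip near',onz('scene',(344.5,274),.004),onz('top',(330.7,285),.004))
print('soap top (z42)')
for a,b in(((334,278),(314.5,284)),((356,275),(338,289)),((365,309),(330,322)),((341,314),(306,315))): print(onz('scene',a,.042),onz('top',b,.042))
for a,b in (((218,185),(260,180)),): print('glass rim',onz('scene',a,.086),onz('top',b,.086))
```

```text
l [ 0.7175 -0.0787  0.204 ] [ 0.7156 -0.0781  0.204 ] [ 0.7191 -0.0798  0.2008] [np.float64(0.00043401240928835023), np.float64(0.00043401240928806373)]
b [ 0.7215 -0.24    0.204 ] [ 0.7193 -0.2444  0.204 ] [ 0.7272 -0.2479  0.1952] [np.float64(0.001787548943717049), np.float64(0.0017875489437170098)]
r [ 0.5162 -0.2474  0.204 ] [ 0.513  -0.2473  0.204 ] [ 0.5191 -0.2529  0.1954] [np.float64(8.985210783806857e-05), np.float64(8.98521078380077e-05)]
f [ 0.5113 -0.0837  0.204 ] [ 0.506  -0.0825  0.204 ] [ 0.515  -0.0884  0.1918] [np.float64(0.001075168459698314), np.float64(0.0010751684596982487)]
case foot -y front corner [ 0.5237 -0.1512  0.    ] [ 0.5198 -0.1546  0.    ]
door bottom [ 0.5436 -0.0424  0.015 ] [ 0.5383 -0.0543  0.015 ]
[ 0.5439 -0.0389  0.015 ] [ 0.5365 -0.0535  0.015 ]
wedge
butt far top [0.5154 0.1278 0.026 ] [0.5115 0.1255 0.026 ]
butt near top [0.4731 0.1381 0.026 ] [0.4712 0.1355 0.026 ]
tip far [0.4842 0.0022 0.004 ] [0.4827 0.0019 0.004 ]
tip near [0.4503 0.0109 0.004 ] [0.4522 0.0085 0.004 ]
soap top (z42)
[0.4529 0.045  0.042 ] [0.4503 0.0494 0.042 ]
[0.4217 0.0069 0.042 ] [0.4191 0.0043 0.042 ]
[0.3577 0.0519 0.042 ] [0.354 0.05  0.042]
[0.3883 0.0947 0.042 ] [0.3876 0.0926 0.042 ]
glass rim [0.7961 0.071  0.086 ] [0.7654 0.0839 0.086 ]
```

Everything agrees with the given sizes: the case's door runs along world x with about 1.5° of yaw, the opening is about 0.5 rad, and the wedge's butt faces +y. Next I'll check the tool axes and the sill.

```bash
cat >> h.py <<'E'
from scipy.spatial.transform import Rotation as R
def st(goal=None,tip=None):
    s=ctrl.get_state(); M=R.from_quat(s["tcp_rot"]).as_matrix(); p=np.array(s["eef_pos"])
    print('t',round(float(s["time"]),2),'p',p.round(4),'F',np.round(s["contact_force"],1),'op',round(float(s["opening"])*85.4,1),'q',np.round(s["qpos"],2))
    print('x',M[:,0].round(3),'y',M[:,1].round(3),'z',M[:,2].round(3),'yaw y',round(float(np.degrees(np.arctan2(M[1,1],M[0,1]))),2))
    if goal is not None: print('units to goal',(M.T@(np.array(goal)-p)/.025).round(2))
    return s,M,p
E
python3 - <<'E'
from h import *
st((.489,.117,.248))
for a in((160,390),(320,350),(470,310)): print(onz('scene',a,.125))
for a in((110,305),(260,322),(420,345)): print(onz('top',a,.125))
print(onz('scene',(243,332),0),onz('scene',(207,208),.18),onz('top',(240,172),.18))
E
```

```text
t 0.1 p [0.2499 0.6264 0.247 ] F [0.1 0.8 0.2] op 85.2 q [ 1.04  0.29  1.58 -0.    1.28 -0.15]
x [-0.001 -0.002 -1.   ] y [-0.929  0.371  0.   ] z [ 0.371  0.929 -0.002] yaw y 158.24
units to goal [-1.000e-02 -1.644e+01 -1.538e+01]
[0.5247055  0.44325285 0.125     ]
[0.35802215 0.19232577 0.125     ]
[ 0.19390153 -0.06313805  0.125     ]
[0.51638831 0.45958997 0.125     ]
[0.3724592  0.18874325 0.125     ]
[ 0.22151804 -0.07580358  0.125     ]
[0.52607784 0.25936396 0.        ] [0.7166386  0.14820204 0.18      ] [0.72104343 0.13227293 0.18      ]
```

Call:
{"method": "move_arm", "body": {"commands": [0,-0.5,-0.5,0,0,-0.96,-0.9,0,0,-0.96,-0.9,0,0,-0.96,-0.9,0,0,-0.96,-0.9,0,0,-0.96,-0.9,0,0,-0.96,-0.9,0,0,-0.96,-0.9,0,0,-0.96,-0.9,0,0,-0.96,-0.9,0,0,-0.96,-0.9,0,0,-0.96,-0.9,0,0,-0.96,-0.9,0,0,-0.96,-0.9,0,0,-0.96,-0.9,0,0,-0.96,-0.9,0,0,-0.96,-0.9,0,0,-0.5,-0.4,0], "jaw": 70}}

```text
time: 2.35
eef_pos: [0.4882, 0.1182, 0.2481]
tcp_rot: [-0.396, 0.586, 0.396, 0.586]
contact_force: [0.6, 0.0, -0.5]
opening: 0.821
```

Call:
{"method": "move_arm", "body": {"commands": [0,0,0,1,0,0,0,1,0,0,0,1,0,0,0,1,0,0,0,1,0,0,0,1,0,0,0,1,0,0,0,1,0,0,0,1,0,0,0,1,0,0,0,1,0,0,0,1,0,0,0,1,0,0,0,1,0,0,0,1,0,0,0,1,0,0,0,0.34,0,0,0,0]}}

```text
time: 4.6
eef_pos: [0.488, 0.1201, 0.2482]
tcp_rot: [0.083, 0.702, -0.083, 0.702]
contact_force: [0.2, 0.5, -0.4]
opening: 0.819
```

Run:
```python
from h import *
st((.489,.117,.06))
im=ctrl.read_camera('scene');cv2.imwrite('pics/s1.png',im[:,:,::-1])
im=ctrl.read_camera('top');cv2.imwrite('pics/t1.png',im[:,:,::-1])
```

```text
t 4.6 p [0.488  0.1201 0.2482] F [ 0.2  0.5 -0.4] op 69.9 q [ 0.04 -0.1   1.99  0.    1.25  0.27]
x [-0.  0. -1.] y [0.232 0.973 0.   ] z [ 0.973 -0.232 -0.   ] yaw y 76.6
units to goal [ 7.53 -0.11  0.07]
```

View pics/s1.png

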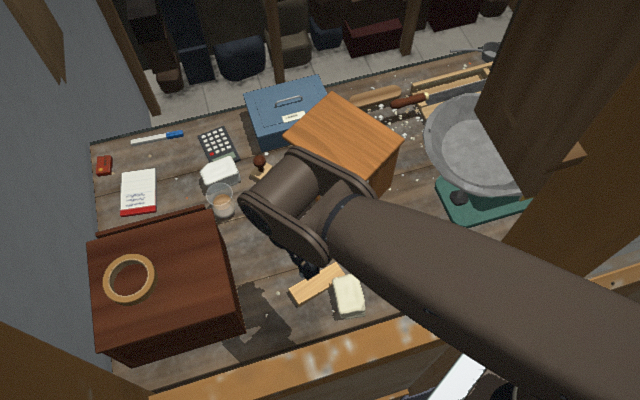

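View pics/t1.png

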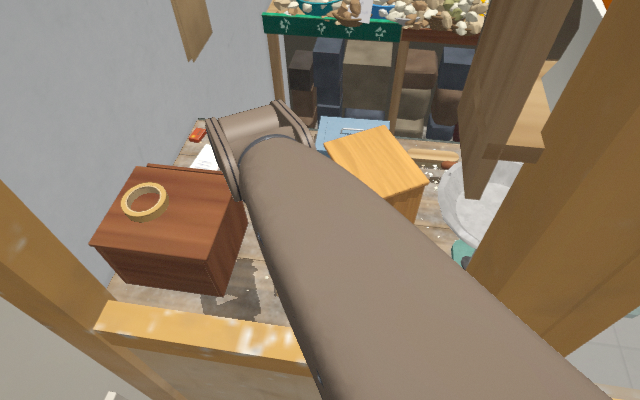

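The arm has a lateral offset of about 0.1 m, with the forearm on the −y side. The wrist disc centre shows at scene (262,216) and top (222,158). I'll estimate how high the wrist and forearm ride.

Run:
```python
from h import *
crop('pics/s1.png','pics/s1a.png',230,140,160,150,5)
for a,b in(((262,216),(222,158)),((262,216),(225,155))): print(tri(a,b))
print(tri((350,175),(298,122)))
for h in (.2,.25,.3): print(h,proj('scene',(.488,.12,h)),proj('top',(.488,.12,h)))
```

```text
(array([0.49538457, 0.16384074, 0.45115567]), [np.float64(0.004593701235100139), np.float64(0.004593701235100469)])
(array([0.49676371, 0.16102487, 0.45181183]), [np.float64(0.0014591104158199406), np.float64(0.0014591104158203196)])
(array([0.41394015, 0.07007059, 0.54805095]), [np.float64(0.00012517974165109126), np.float64(0.00012517974165128127)])
0.2 [295.19002316 265.27034748] [272.51735192 242.92520823]
0.25 [293.7417016  255.17867312] [269.61297634 228.50134724]
0.3 [292.1450219  244.05326279] [266.38837838 212.48718119]
```

View pics/s1a.png

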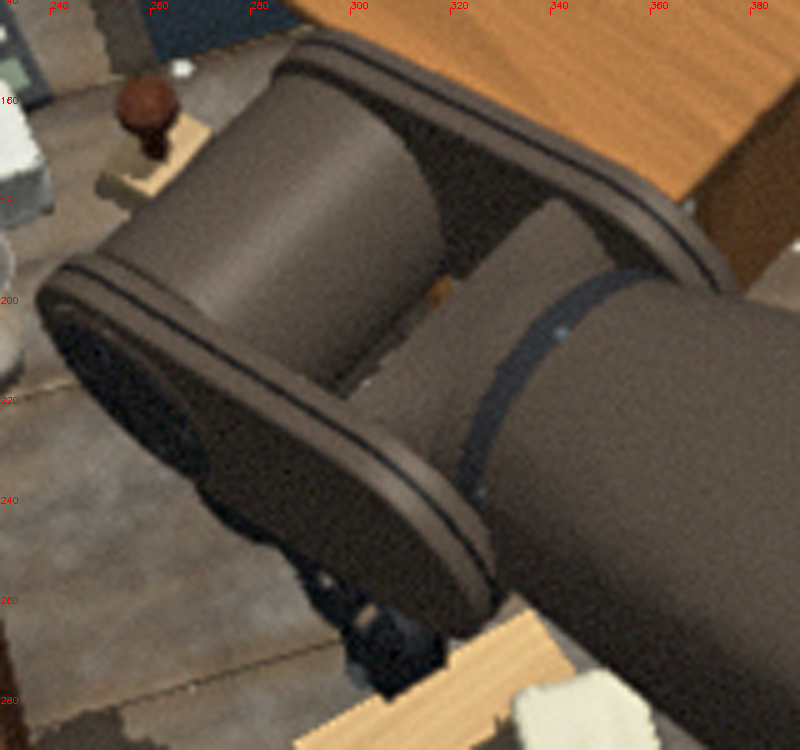

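Run:
```python
from h import *
crop('pics/t1.png','pics/t1a.png',195,90,140,120,5)
```

```text
(no output)
```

View pics/t1a.png

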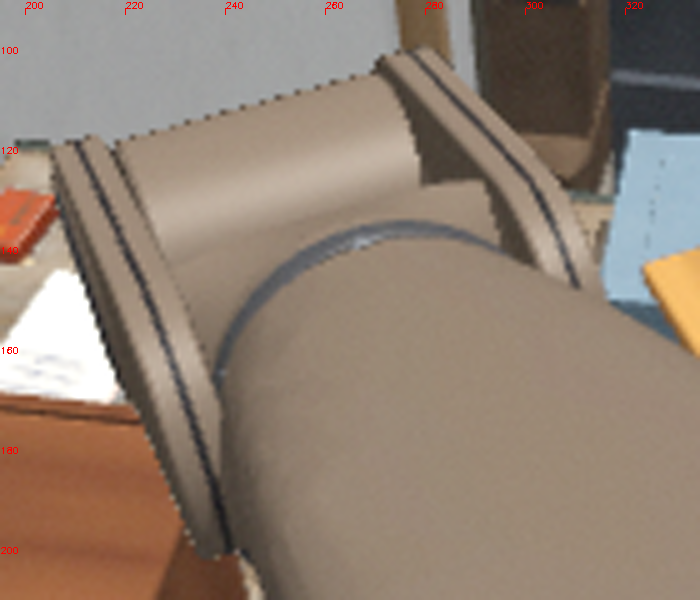

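Run:
```python
from h import *
for z in(.45,.5,.55):
  print(z,onz('top',(205,120),z),onz('top',(283,99),z),'|',onz('scene',(238,197),z),onz('scene',(290,147),z))
print(ray('top',(320,200))[0],ray('scene',(320,200))[0])
print(tri((238,198),(205,120)),tri((287,150),(278,101)))
```

```text
0.45 [0.58917481 0.17470787 0.45      ] [0.59359588 0.0409037  0.45      ] | [0.54690299 0.16117767 0.45      ] [0.5527006  0.04597591 0.45      ]
0.5 [0.52382617 0.17494824 0.5       ] [0.52771354 0.05729646 0.5       ] | [0.52070944 0.17490999 0.5       ] [0.52604984 0.06879325 0.5       ]
0.55 [0.45847752 0.1751886  0.55      ] [0.4618312  0.07368922 0.55      ] | [0.49451589 0.18864231 0.55      ] [0.49939908 0.09161059 0.55      ]
[0.04783567 0.17669904 0.86419308] [0.21475803 0.33530912 1.0840205 ]
(array([0.51821338, 0.17590268, 0.50362854]), [np.float64(0.0010742015896932837), np.float64(0.0010742015896934927)]) (array([0.5304914 , 0.06813817, 0.49403483]), [np.float64(0.004264909733695422), np.float64(0.004264909733695561)])
```

Call:
{"method": "move_arm", "body": {"commands": [0.7,0,0,0,0.9,0,0,0,0.9,0,0,0,0.9,0,0,0,0.9,0,0,0,0.9,0,0,0,0.9,0,0,0,0.9,0,0,0,0.6,0,0,0,0.4,0,0,0,0,0,0,0]}}

```text
time: 6.08
eef_pos: [0.4878, 0.12, 0.0476]
tcp_rot: [0.083, 0.703, -0.083, 0.702]
contact_force: [0.2, -0.3, 0.0]
opening: 0.816
```

Run:
```python
from h import *
st((.4894,.120,.022))
im=ctrl.read_camera('scene');cv2.imwrite('pics/s2.png',im[:,:,::-1]);crop('pics/s2.png','pics/s2a.png',240,150,140,150,5)
```

```text
t 6.08 p [0.4878 0.12   0.0476] F [ 0.2 -0.3  0. ] op 69.7 q [ 0.04  0.18  2.12 -0.    0.84  0.27]
x [-0.002 -0.    -1.   ] y [ 0.233  0.973 -0.   ] z [ 0.973 -0.233 -0.001] yaw y 76.54
units to goal [1.02 0.02 0.07]
```

View pics/s2a.png

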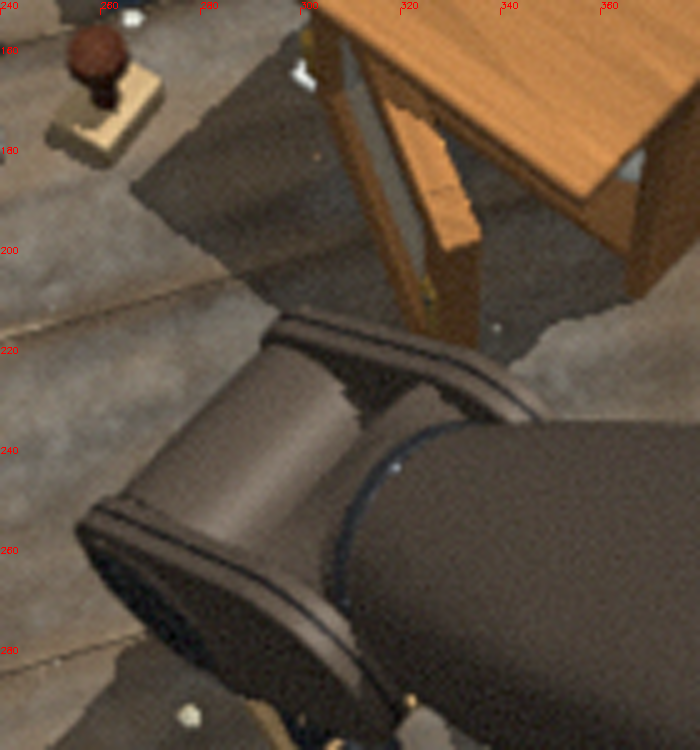

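Call:
{"method": "move_arm", "body": {"commands": [0.5,0,0.07,0,0.5,0,0,0,0,0,0,0]}}

```text
time: 6.5
eef_pos: [0.4887, 0.1196, 0.0218]
tcp_rot: [0.083, 0.703, -0.083, 0.701]
contact_force: [0.3, 0.0, 0.2]
opening: 0.82
```

Call:
{"method": "move_arm", "body": {"commands": [0,0,0,0,0,0,0,0,0,0,0,0,0,0,0,0,0,0,0,0,0,0,0,0,0,0,0,0], "jaw": 20, "force": 70}}

```text
time: 7.38
eef_pos: [0.4907, 0.1197, 0.0241]
tcp_rot: [0.083, 0.702, -0.083, 0.703]
contact_force: [0.3, 0.6, 5.9]
opening: 0.493
```

Call:
{"method": "move_arm", "body": {"commands": [-0.4,0,0,0,-0.8,0,0,0,-0.8,0,0,0,-0.5,0,0,0,0,0,0,0]}}

```text
time: 8.0
eef_pos: [0.4902, 0.1196, 0.0865]
tcp_rot: [0.083, 0.702, -0.083, 0.703]
contact_force: [0.5, 1.1, -1.8]
opening: 0.491
```

Run:
```python
from h import *
st((.58,.095,.06))
im=ctrl.read_camera('scene');cv2.imwrite('pics/s3.png',im[:,:,::-1]);
im=ctrl.read_camera('top');cv2.imwrite('pics/t3.png',im[:,:,::-1]);
```

```text
t 8.0 p [0.4902 0.1196 0.0865] F [ 0.5  1.1 -1.8] op 41.9 q [0.04 0.11 2.11 0.   0.92 0.27]
x [ 0.001  0.    -1.   ] y [0.233 0.973 0.   ] z [ 0.973 -0.233  0.001] yaw y 76.54
units to goal [ 1.06 -0.12  3.72]
```

View pics/s3.png

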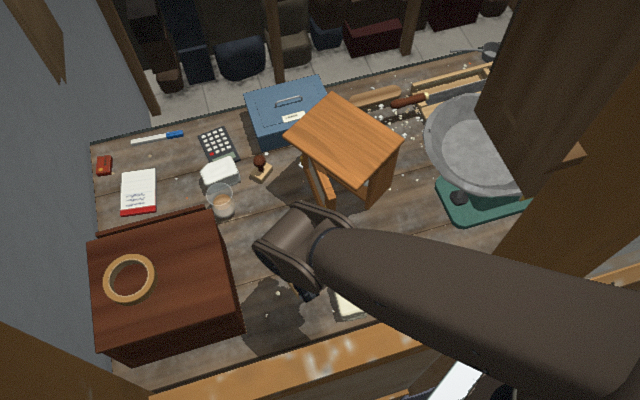

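View pics/t3.png

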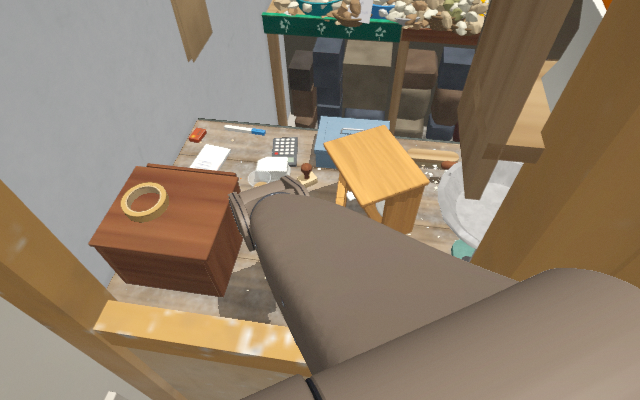

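The wedge is gripped (41.9 mm opening) and lifted, and the soap stands at scene (350,300) as before. Next I'll move to the door lane and square up.

Call:
{"method": "move_arm", "body": {"commands": [0,0,0.5,0,0,0,0.8,0,0,0,0.8,0,0,0,0.8,0,0,0,0.6,0,0,0,0.2,0,0,0,0,-0.75,0,0,0,-0.75,0,0,0,-0.75,0,0,0,-0.75,0,0,0,0,0,0,0,0]}}

```text
time: 9.6
eef_pos: [0.5796, 0.0982, 0.0857]
tcp_rot: [-0.009, 0.707, 0.009, 0.707]
contact_force: [0.0, -0.2, -2.0]
opening: 0.497
```

Run:
```python
from h import *
st((.58,-.015,.087))
im=ctrl.read_camera('scene');cv2.imwrite('pics/s4.png',im[:,:,::-1]);crop('pics/s4.png','pics/s4a.png',220,85,190,200,3)
im=ctrl.read_camera('top');cv2.imwrite('pics/t4.png',im[:,:,::-1]);crop('pics/t4.png','pics/t4a.png',220,110,220,150,3)
```

```text
t 9.6 p [0.5796 0.0982 0.0857] F [ 0.  -0.2 -2. ] op 42.4 q [-0.    0.28  1.9   0.    0.96 -0.03]
x [-0.001  0.    -1.   ] y [-0.026  1.     0.   ] z [ 1.     0.026 -0.001] yaw y 91.49
units to goal [-0.05 -4.53 -0.1 ]
```

View pics/s4a.png

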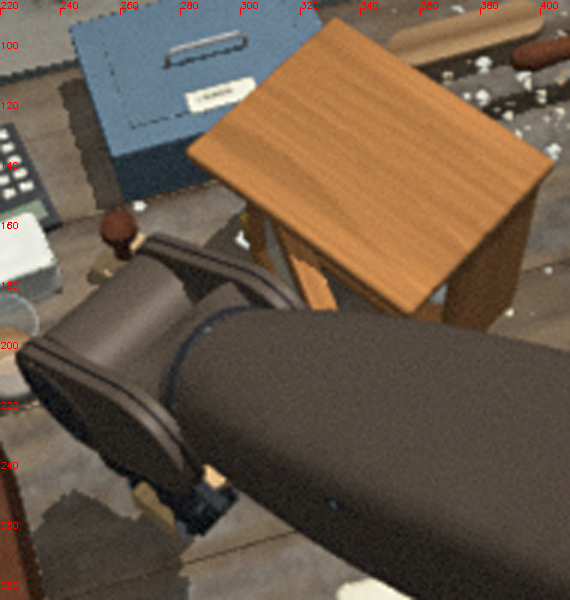

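View pics/t4a.png

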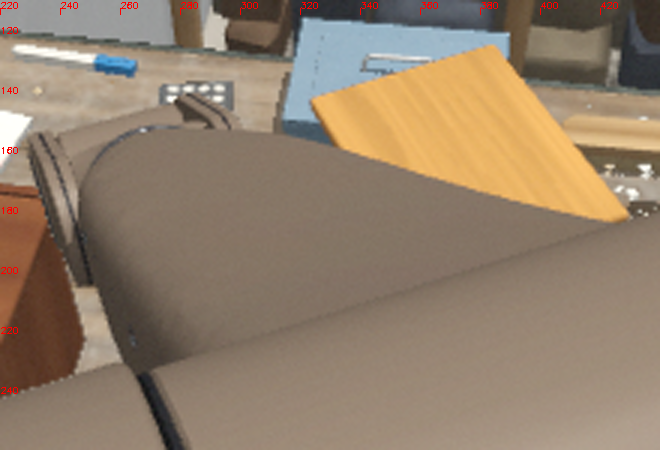

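Call:
{"method": "move_arm", "body": {"commands": [0,-0.4,0,0,0,-0.5,0,0,0,-0.5,0,0,0,-0.5,0,0,0,-0.5,0,0,0,-0.5,0,0,0,-0.4,0,0,0,-0.4,0,0,0,-0.3,0,0,0,0,0,0]}}

```text
time: 10.95
eef_pos: [0.5827, -0.0024, 0.0859]
tcp_rot: [-0.009, 0.707, 0.009, 0.707]
contact_force: [-0.1, 0.7, -2.2]
opening: 0.493
```

Call:
{"method": "move_arm", "body": {"commands": [0,-0.2,0,0,0,-0.1,0,0,0,0,0,0]}}

```text
time: 11.32
eef_pos: [0.5829, -0.0095, 0.0859]
tcp_rot: [-0.01, 0.707, 0.009, 0.707]
contact_force: [-0.2, 0.1, -2.0]
opening: 0.495
```

Run:
```python
from h import *
st((.58,-.015,.087))
im=ctrl.read_camera('scene');cv2.imwrite('pics/s5.png',im[:,:,::-1]);crop('pics/s5.png','pics/s5a.png',220,85,190,200,3)
```

```text
t 11.32 p [ 0.5829 -0.0095  0.0859] F [-0.2  0.1 -2. ] op 42.3 q [-0.19  0.27  1.92 -0.    0.95 -0.22]
x [ 0. -0. -1.] y [-0.027  1.    -0.   ] z [1.    0.027 0.   ] yaw y 91.54
units to goal [-0.05 -0.22 -0.12]
```

View pics/s5a.png

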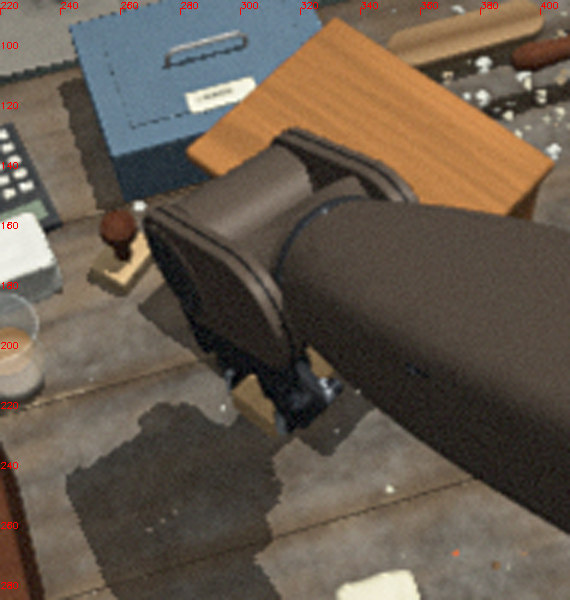

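Call:
{"method": "move_arm", "body": {"commands": [0,-0.1,0,0,0,-0.1,0,0,0,0,0,0]}}

```text
time: 11.75
eef_pos: [0.583, -0.0146, 0.0859]
tcp_rot: [-0.01, 0.707, 0.009, 0.707]
contact_force: [0.5, -0.0, -2.3]
opening: 0.5
```

Call:
{"method": "move_arm", "body": {"commands": [0,-0.1,0,0,0,-0.1,0,0,0,0,0,0]}}

```text
time: 12.12
eef_pos: [0.5832, -0.016, 0.0862]
tcp_rot: [-0.006, 0.707, 0.011, 0.707]
contact_force: [0.8, 11.7, 1.1]
opening: 0.493
```

Run:
```python
from h import *
s,_,_=st((.58,-.015,.087)); print(s['wrist_torque'])
```

```text
t 12.12 p [ 0.5832 -0.016   0.0862] F [ 0.8 11.7  1.1] op 42.1 q [-0.2   0.27  1.91  0.01  0.95 -0.23]
x [ 0.     0.007 -1.   ] y [-0.025  1.     0.007] z [1.    0.025 0.   ] yaw y 91.42
units to goal [-0.03  0.04 -0.13]
[ 1.77523674 -0.04780078 -0.11500434]
```

The force rises at TCP y = −0.016, and the torque shows the contact is low down, so the door is on its stop where predicted. I'll back off and lower the wedge flat onto the counter.

Call:
{"method": "move_arm", "body": {"commands": [0,0.4,0,0,0,0.4,0,0,0.6,0,0,0,0.6,0,0,0,0.6,0,0,0,0.4,0,0,0,0.2,0,0,0,0,0,0,0]}}

```text
time: 13.12
eef_pos: [0.5824, 0.0005, 0.0255]
tcp_rot: [-0.009, 0.707, 0.009, 0.707]
contact_force: [0.4, 0.9, -1.0]
opening: 0.495
```

Run:
```python
from h import *
st((.583,-.022,.024))
im=ctrl.read_camera('scene');cv2.imwrite('pics/s6.png',im[:,:,::-1]);crop('pics/s6.png','pics/s6a.png',220,85,190,200,3)
```

```text
t 13.12 p [5.824e-01 5.000e-04 2.550e-02] F [ 0.4  0.9 -1. ] op 42.2 q [-0.17  0.37  1.93 -0.    0.84 -0.2 ]
x [-0.001  0.    -1.   ] y [-0.027  1.     0.   ] z [ 1.     0.027 -0.001] yaw y 91.53
units to goal [ 0.06 -0.9  -0.  ]
```

View pics/s6a.png

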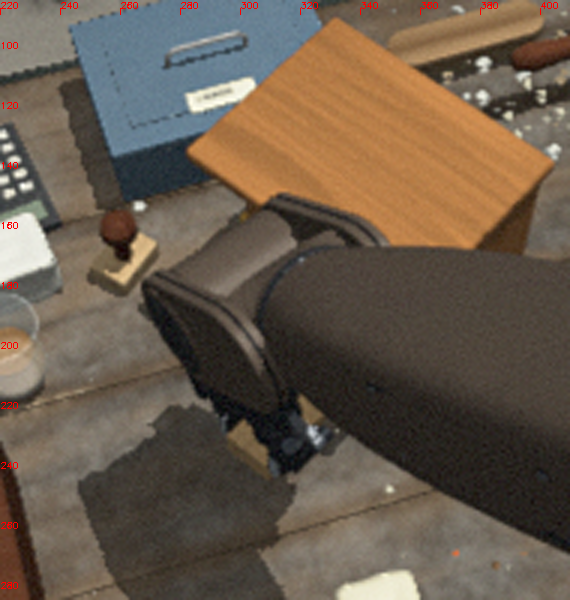

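Call:
{"method": "move_arm", "body": {"commands": [0,-0.25,0,0,0,-0.25,0,0,0,-0.2,0,0,0,-0.1,0,0,0,0,0,0]}}

```text
time: 13.8
eef_pos: [0.5831, -0.0197, 0.0259]
tcp_rot: [-0.009, 0.707, 0.009, 0.707]
contact_force: [0.3, 0.2, -1.8]
opening: 0.494
```

Run:
```python
from h import *
s,_,_=st((.583,-.022,.024)); print(s['wrist_torque'])
```

```text
t 13.8 p [ 0.5831 -0.0197  0.0259] F [ 0.3  0.2 -1.8] op 42.2 q [-0.21  0.37  1.93  0.    0.85 -0.23]
x [ 0.  0. -1.] y [-0.026  1.     0.   ] z [1.    0.026 0.   ] yaw y 91.51
units to goal [ 0.07 -0.09 -0.01]
[ 0.08157963 -0.00243444  0.03403931]
```

Call:
{"method": "move_arm", "body": {"commands": [0,-0.1,0,0,0,-0.1,0,0,0,0,0,0]}}

```text
time: 14.18
eef_pos: [0.5833, -0.0245, 0.0259]
tcp_rot: [-0.009, 0.707, 0.009, 0.707]
contact_force: [0.8, 0.6, -1.7]
opening: 0.492
```

Call:
{"method": "move_arm", "body": {"commands": [0,-0.1,0,0,0,-0.1,0,0,0,0,0,0]}}

```text
time: 14.55
eef_pos: [0.5834, -0.0296, 0.0258]
tcp_rot: [-0.009, 0.707, 0.009, 0.707]
contact_force: [-0.0, 0.1, -1.5]
opening: 0.498
```

Call:
{"method": "move_arm", "body": {"commands": [0,-0.1,0,0,0,-0.1,0,0,0,0,0,0]}}

```text
time: 14.92
eef_pos: [0.5835, -0.0346, 0.0259]
tcp_rot: [-0.009, 0.707, 0.009, 0.707]
contact_force: [0.2, -0.8, -1.3]
opening: 0.497
```

Call:
{"method": "move_arm", "body": {"commands": [0,-0.1,0,0,0,-0.1,0,0,0,0,0,0]}}

```text
time: 15.3
eef_pos: [0.5837, -0.0396, 0.0259]
tcp_rot: [-0.009, 0.707, 0.009, 0.707]
contact_force: [0.9, 0.2, -1.6]
opening: 0.497
```

Call:
{"method": "move_arm", "body": {"commands": [0,-0.1,0,0,0,-0.1,0,0,0,0,0,0]}}

```text
time: 15.68
eef_pos: [0.5837, -0.0445, 0.0258]
tcp_rot: [-0.009, 0.707, 0.009, 0.707]
contact_force: [-0.6, 0.3, -2.0]
opening: 0.496
```

Run:
```python
from h import *
s,_,_=st((.583,-.022,.024)); print(s['wrist_torque'])
im=ctrl.read_camera('scene');cv2.imwrite('pics/s7.png',im[:,:,::-1]);crop('pics/s7.png','pics/s7a.png',250,85,150,150,4)
```

```text
t 15.68 p [ 0.5837 -0.0445  0.0258] F [-0.6  0.3 -2. ] op 42.4 q [-0.25  0.37  1.92 -0.    0.85 -0.28]
x [-0.  0. -1.] y [-0.027  1.     0.   ] z [ 1.     0.027 -0.   ] yaw y 91.53
units to goal [ 0.07  0.9  -0.01]
[0.01598884 0.00411269 0.01917483]
```

View pics/s7a.png

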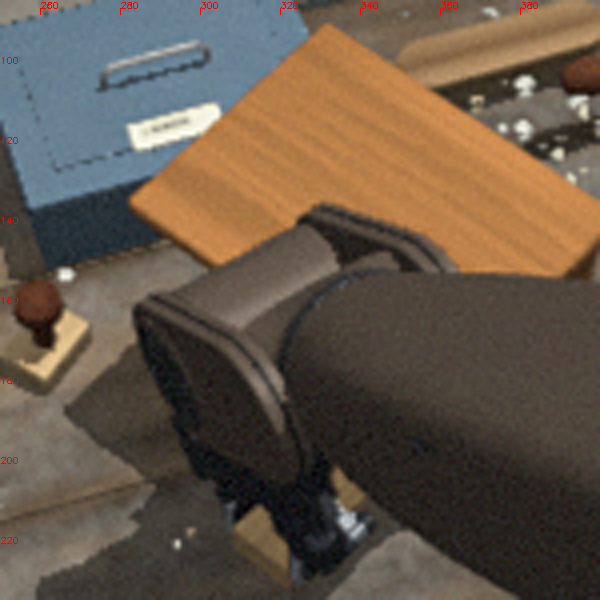

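The tip is about 28 mm behind the door face and the roof hasn't been touched. I'll release, back out, rise slightly and turn 90° so that the back of an open finger can push the butt.

Call:
{"method": "move_arm", "body": {"commands": [0,0,0,0,0,0,0,0,0,0,0,0,0,0,0,0,0,0.3,0,0,0,0.6,0,0,0,0.9,0,0,0,0.9,0,0,0,0.7,0,0,0,0.4,0,0,0,0,0,0], "jaw": 64}}

```text
time: 17.1
eef_pos: [0.5811, 0.0513, 0.0258]
tcp_rot: [-0.01, 0.707, 0.01, 0.707]
contact_force: [-0.3, -0.3, -0.9]
opening: 0.75
```

Run:
```python
from h import *
s,_,_=st()
im=ctrl.read_camera('scene');cv2.imwrite('pics/s8.png',im[:,:,::-1]);crop('pics/s8.png','pics/s8a.png',250,85,150,150,4)
```

```text
t 17.1 p [0.5811 0.0513 0.0258] F [-0.3 -0.3 -0.9] op 64.0 q [-0.09  0.37  1.93 -0.    0.85 -0.11]
x [-0. -0. -1.] y [-0.028  1.    -0.   ] z [ 1.     0.028 -0.   ] yaw y 91.62
```

View pics/s8a.png

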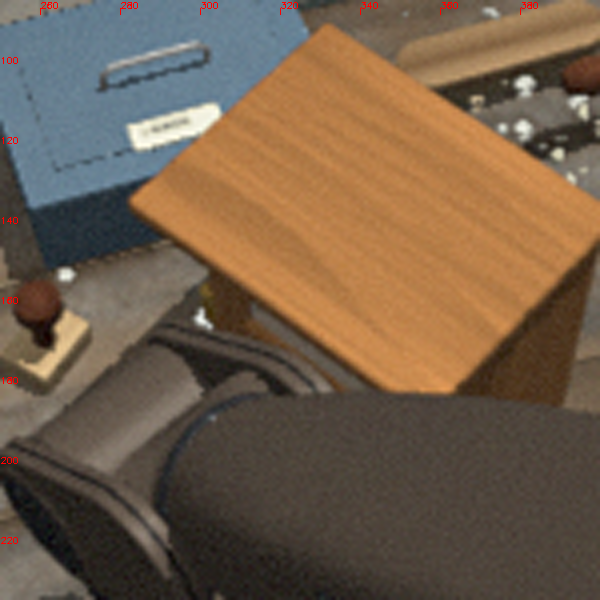

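Call:
{"method": "move_arm", "body": {"commands": [0,0,0,1,0,0,0,1,0,0,0,1,0,0,0,1,0,0,0,1,0,0,0,1,0,0,0,1,0,0,0,1,0,0,0,1,0,0,0,1,0,0,0,1,0,0,0,1,0,0,0,1,0,0,0,1,0,0,0,1,0,0,0,1,0,0,0,1,0,0,0,1], "jaw": 85.4, "force": 120}}

```text
time: 19.4
eef_pos: [0.5814, 0.0497, 0.0258]
tcp_rot: [0.494, 0.506, -0.494, 0.506]
contact_force: [-0.8, 0.1, 0.0]
opening: 0.999
```

Run:
```python
from h import *
s,_,_=st((.582,.03,.02))
im=ctrl.read_camera('scene');cv2.imwrite('pics/s9.png',im[:,:,::-1]);crop('pics/s9.png','pics/s9a.png',240,100,160,150,4)
im=ctrl.read_camera('top');cv2.imwrite('pics/t9.png',im[:,:,::-1])
```

```text
t 19.4 p [0.5814 0.0497 0.0258] F [-0.8  0.1  0. ] op 85.3 q [-0.09  0.37  1.93 -0.    0.85  1.46]
x [ 0. -0. -1.] y [1.    0.023 0.   ] z [ 0.023 -1.     0.   ] yaw y 1.3
units to goal [0.23 0.01 0.79]
```

View pics/s9a.png

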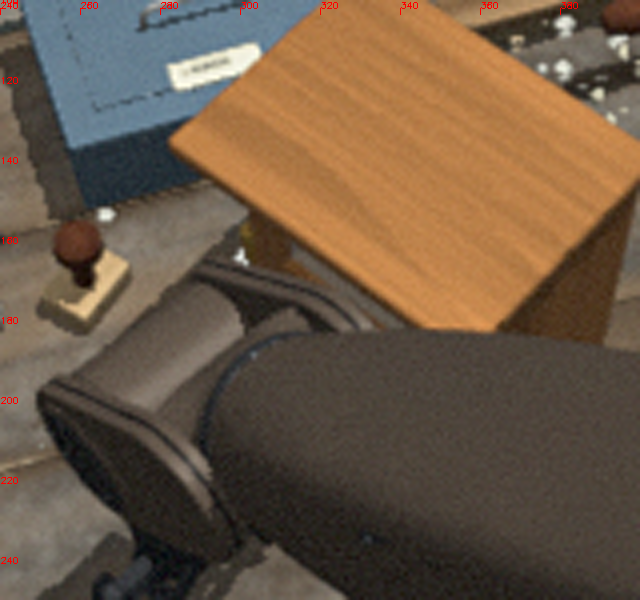

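View pics/t9.png

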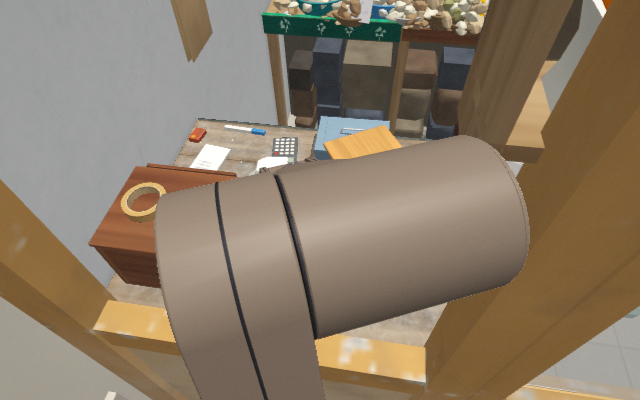

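Call:
{"method": "move_arm", "body": {"commands": [0.1,0,0,0,0.1,0,0.2,0,0,0,0.3,0,0,0,0.3,0,0,0,0.3,0,0,0,0.3,0,0,0,0.3,0,0,0,0.3,0,0,0,0.2,0,0,0,0,0]}}

```text
time: 20.75
eef_pos: [0.5827, -0.0049, 0.0208]
tcp_rot: [0.493, 0.506, -0.493, 0.507]
contact_force: [-0.4, -1.1, -0.8]
opening: 0.998
```

Call:
{"method": "move_arm", "body": {"commands": [0,0,0.1,0,0,0,0.1,0,0,0,0.1,0,0,0,0,0]}}

```text
time: 21.25
eef_pos: [0.5829, -0.0121, 0.0208]
tcp_rot: [0.493, 0.507, -0.493, 0.507]
contact_force: [0.4, -0.3, -0.9]
opening: 1.001
```

Call:
{"method": "move_arm", "body": {"commands": [0,0,0.1,0,0,0,0.1,0,0,0,0,0]}}

```text
time: 21.62
eef_pos: [0.5828, -0.0155, 0.0209]
tcp_rot: [0.494, 0.507, -0.493, 0.506]
contact_force: [-0.7, 6.6, 1.2]
opening: 0.997
```

Run:
```python
from h import *
s,_,_=st(); print(s['wrist_torque'])
im=ctrl.read_camera('scene');cv2.imwrite('pics/s10.png',im[:,:,::-1]);crop('pics/s10.png','pics/s10a.png',240,100,160,150,4)
```

```text
t 21.62 p [ 0.5828 -0.0155  0.0209] F [-0.7  6.6  1.2] op 85.2 q [-0.2   0.38  1.93  0.    0.84  1.34]
x [-0.001  0.003 -1.   ] y [ 1.     0.026 -0.   ] z [ 0.026 -1.    -0.003] yaw y 1.49
[0.8778841  0.01211382 0.00457937]
```

View pics/s10a.png

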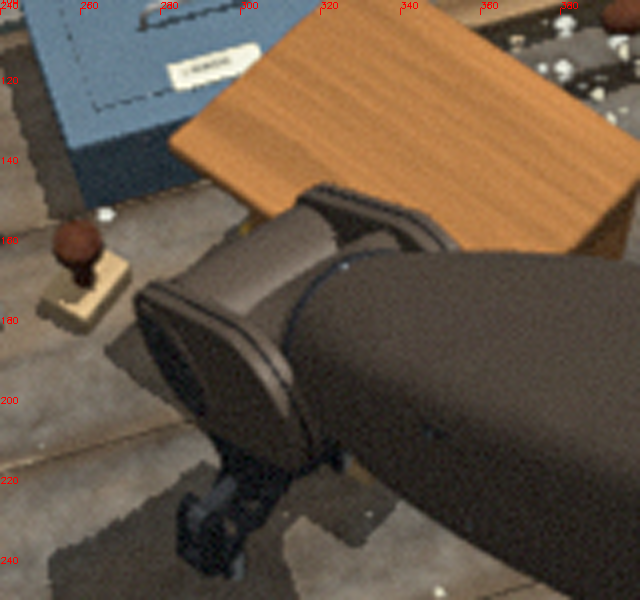

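First touch came at about TCP y = −0.014 (predicted −0.012). I'll drive it in stepwise up to about 18–20 N.

Call:
{"method": "move_arm", "body": {"commands": [0,0,0.1,0,0,0,0.1,0,0,0,0,0]}}

```text
time: 22.05
eef_pos: [0.5828, -0.0195, 0.0209]
tcp_rot: [0.494, 0.508, -0.493, 0.505]
contact_force: [-0.1, 10.2, 1.8]
opening: 1.001
```

Call:
{"method": "move_arm", "body": {"commands": [0,0,0.1,0,0,0,0.1,0,0,0,0,0]}}

```text
time: 22.42
eef_pos: [0.5829, -0.0236, 0.021]
tcp_rot: [0.495, 0.508, -0.492, 0.505]
contact_force: [-0.8, 12.5, 2.9]
opening: 0.998
```

Call:
{"method": "move_arm", "body": {"commands": [0,0,0.1,0,0,0,0.1,0,0,0,0,0]}}

```text
time: 22.8
eef_pos: [0.5829, -0.0276, 0.021]
tcp_rot: [0.495, 0.508, -0.492, 0.504]
contact_force: [-0.3, 15.9, 4.0]
opening: 1.0
```

Call:
{"method": "move_arm", "body": {"commands": [0,0,0.1,0,0,0,0.05,0,0,0,0,0]}}

```text
time: 23.18
eef_pos: [0.583, -0.0305, 0.0211]
tcp_rot: [0.496, 0.509, -0.492, 0.503]
contact_force: [0.1, 19.6, 4.9]
opening: 1.0
```

Run:
```python
from h import *
s,_,_=st(); print(s['wrist_torque'])
```

```text
t 23.18 p [ 0.583  -0.0305  0.0211] F [ 0.1 19.6  4.9] op 85.4 q [-0.23  0.38  1.92  0.01  0.84  1.31]
x [-0.002  0.009 -1.   ] y [ 1.     0.025 -0.002] z [ 0.025 -1.    -0.009] yaw y 1.42
[ 2.63381247e+00 -9.27123095e-04 -9.72124741e-03]
```

19.6 N at about 16.5 mm past first touch, and the torque-to-force ratio is steady, so the load is on the wedge. I'll withdraw and look.

Call:
{"method": "move_arm", "body": {"commands": [0,0,-0.2,0,0,0,-0.5,0,0,0,-0.8,0,0,0,-0.9,0,0,0,-0.9,0,-0.4,0,-0.6,0,-0.9,0,0,0,-0.9,0,0,0,-0.9,0,0,0,-0.9,0,0,0,-0.9,0,0,0,-0.9,0,-0.6,0,-0.9,0,-0.8,0,-0.9,0,-0.9,0,-0.6,-0.5,-0.9,0,0,-0.9,-0.9,0,0,-0.9,-0.9,0,0,-0.9,-0.9,0,0,-0.9,-0.9,0,0,-0.5,-0.5,0]}}

```text
time: 25.68
eef_pos: [0.46, 0.2422, 0.2265]
tcp_rot: [0.493, 0.507, -0.493, 0.507]
contact_force: [-0.2, -0.2, -0.2]
opening: 1.002
```

Run:
```python
from h import *
s,_,_=st()
im=ctrl.read_camera('scene');cv2.imwrite('pics/s11.png',im[:,:,::-1]);crop('pics/s11.png','pics/s11a.png',250,85,160,150,4)
im=ctrl.read_camera('top');cv2.imwrite('pics/t11.png',im[:,:,::-1]);crop('pics/t11.png','pics/t11a.png',290,115,150,140,4)
```

```text
t 25.68 p [0.46   0.2422 0.2265] F [-0.2 -0.2 -0.2] op 85.6 q [ 0.29 -0.04  1.98 -0.    1.2   1.83]
x [ 0.001  0.    -1.   ] y [1.    0.028 0.001] z [ 0.028 -1.    -0.   ] yaw y 1.6
```

View pics/s11.png

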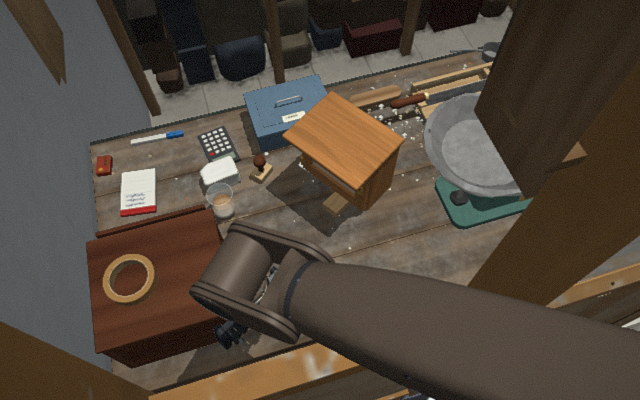

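View pics/s11a.png

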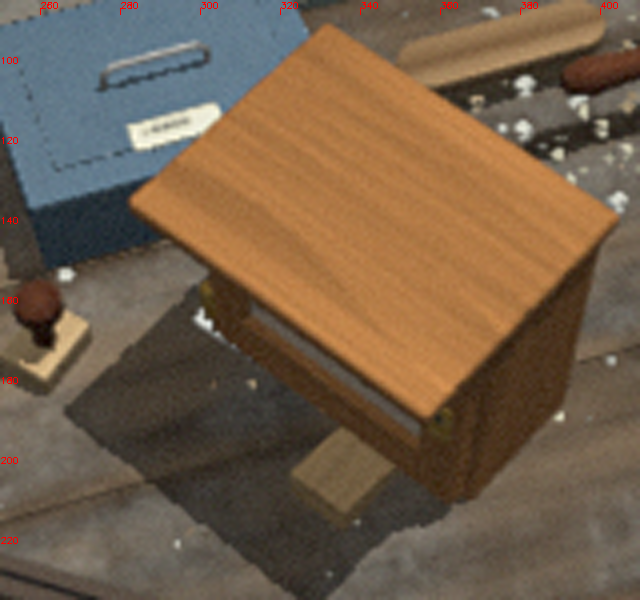

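View pics/t11a.png

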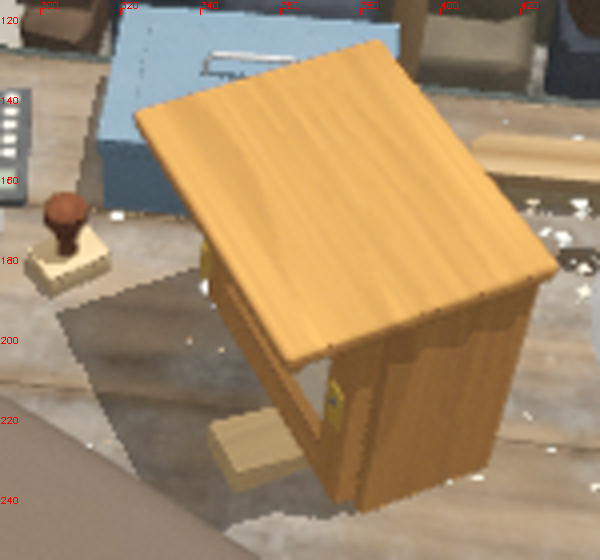

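The door sits flush with the case and the wedge is under it, with its butt at scene (334,203). I'll check the wedge depth, how square it sits, the door corner and the bystanders.

Run:
```python
from h import *
np.set_printoptions(precision=4,suppress=True)
print('butt top L',onz('scene',(323,203),.026),onz('top',(342,221),.026))
print('butt top R',onz('scene',(335.7,212.5),.026),onz('top',(349,235.5),.026))
print('door corner z~.017',onz('scene',(362,208.5),.017),onz('top',(373.5,240),.017))
print('expected door corner', (.615-.096-.0,-.134-.0025))
a=cv2.imread('pics/s0a.png') is not None
A=cv2.imread('pics/scene0.png').astype(int);B=cv2.imread('pics/s11.png').astype(int)
d=abs(A-B).max(2)
print('stamp diff',d[150:182,250:273].mean(),'glass',d[183:215,206:226].mean())
```

```text
butt top L [ 0.6039 -0.0836  0.026 ] [ 0.6015 -0.0836  0.026 ]
butt top R [ 0.5638 -0.0851  0.026 ] [ 0.553  -0.0822  0.026 ]
door corner z~.017 [ 0.5269 -0.14    0.017 ] [ 0.5229 -0.1373  0.017 ]
expected door corner (0.519, -0.1365)
stamp diff 8.235054347826088 glass 9.0734375
```

Call:
{"method": "move_arm", "body": {"commands": [-0.5,-0.5,-0.8,0,-0.2,-0.7,-0.9,0,0,-0.7,-0.9,0,0,-0.7,-0.9,0,0,-0.7,-0.9,0,0,-0.7,-0.9,0,0,-0.7,-0.9,0,0,-0.5,-0.9,0,0,-0.4,-0.9,0,0,-0.2,-0.9,0,0,0,-0.9,0,0,0,0,0]}}

```text
time: 27.28
eef_pos: [0.3101, 0.4832, 0.2432]
tcp_rot: [0.493, 0.507, -0.493, 0.507]
contact_force: [-0.1, 0.6, -0.0]
opening: 0.997
```

Run:
```python
from h import *
st()
for n,f in(('scene','s'),('top','t')):
    im=ctrl.read_camera(n);cv2.imwrite(f'pics/{f}12.png',im[:,:,::-1])
A=cv2.imread('pics/scene0.png').astype(int);B=cv2.imread('pics/s12.png').astype(int);C=cv2.imread('pics/s11.png').astype(int)
d=abs(A-B).max(2)
print('stamp',d[150:182,250:273].mean(),'glass',d[183:215,206:226].mean(),'soap',d[272:318,330:366].mean(),'background ref',d[90:130,170:230].mean())
print('wedge/door vs before',abs(B-C).max(2)[160:215,300:370].mean())
```

```text
t 27.27 p [0.3101 0.4832 0.2432] F [-0.1  0.6 -0. ] op 85.1 q [ 0.82  0.07  1.83 -0.    1.24  2.37]
x [ 0. -0. -1.] y [1.    0.028 0.   ] z [ 0.028 -1.     0.   ] yaw y 1.58
stamp 4.904891304347826 glass 4.2140625 soap 18.2487922705314 background ref 4.385416666666667
wedge/door vs before 7.947272727272727
```

View pics/s12.png

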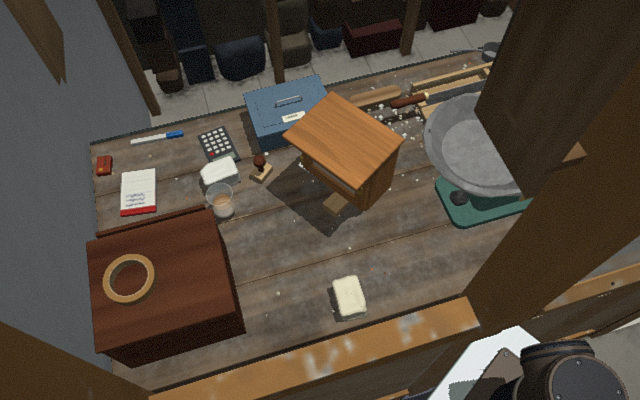

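Run:
```python
from h import *
def top(f,r):
    im=cv2.imread(f);x,y,w,h=r;h_=cv2.cvtColor(im[y:y+h,x:x+w],cv2.COLOR_BGR2HSV)
    m=((h_[...,2]>175)&(h_[...,1]<70)).astype('uint8')
    n,l,s,c=cv2.connectedComponentsWithStats(m);k=1+s[1:,4].argmax();return c[k]+[x,y],s[k]
for fs,r in((('pics/scene0.png','pics/s12.png'),(325,265,50,60)),(('pics/top0.png','pics/t12.png'),(295,275,60,65))):
    for f in fs: print(f,*top(f,r))
```

```text
pics/scene0.png [348.7065678  293.09004237] [  8   9  32  39 944]
pics/s12.png [349.18017058 294.85820896] [  8  10  33  41 938]
pics/top0.png [328.44938404 306.31065881] [   0    0   60   65 1867]
pics/t12.png [326.54528651 299.98752311] [   0    0   60   65 2164]
```

Run:
```python
from h import *
a=cv2.imread('pics/scene0.png',0)[274:322,333:372];b=cv2.imread('pics/s12.png',0)
t=a[12:40,8:36]
r=cv2.matchTemplate(b[270:325,325:375],t,cv2.TM_CCOEFF_NORMED);print(cv2.minMaxLoc(r)[1::2],'expected',(16,16))
A=cv2.imread('pics/scene0.png')[260:325,325:375];B=cv2.imread('pics/s12.png')[260:325,325:375]
cv2.imwrite('pics/soap.png',cv2.resize(np.hstack([A,B]),None,fx=7,fy=7,interpolation=cv2.INTER_CUBIC))
```

```text
(0.9802577495574951, (17, 18)) expected (16, 16)
```

View pics/soap.png

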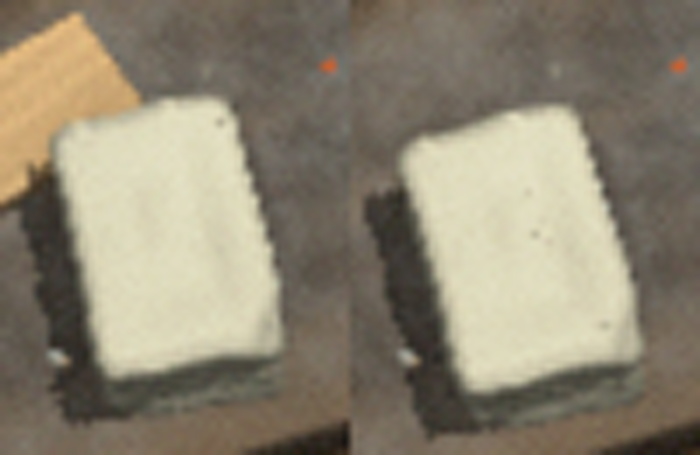

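Run:
```python
from plant import ctrl
print(ctrl.sign_off())
```

```text
the job is handed in; nothing more can be done
None
```

The door is shut and the wedge is jammed under it, but the soap bar moved about 3–5 mm in the process. I handed the job in at about 27 s of the 72 s allowed, with the arm well clear.

- **Method:** I gripped the wedge near its butt and used its tip to swing the door shut. I then laid it flat, started it under the door's lower edge, let go, and pushed the butt home with the back of an open finger. The tool stayed vertical because the interface gave no direct way to lean it, and it did not touch the roof.
- **Door:** it reached its stop at the predicted place (about 12 N). The last pictures show it flush, with its lower corner within about 8 mm of the expected shut position.
- **Wedge:** the last push reached 19.6 N, about 16 mm past first touch. In the pictures the butt is about 51 mm in front of the door, which gives about 14 mm. I saw no sign of it moving after the arm left, but I did not pull on the door to test it.
- **Stamp and glass:** the last scene picture shows no change at either.
- **Soap bar (check not met):** it shifted by about 1–2 pixels and turned slightly. The wedge lay against it and most likely nudged it as I gripped it. I left it, because correcting it risked a bigger disturbance. The same check in the top view did not work, so this rests on the scene camera alone.

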